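# Stand up the height master and zero the readout

### The arm

A 6-joint arm with a two-finger parallel gripper is mounted at the origin on the work surface. World frame = base frame: x ahead of the robot, y to its left, z up, the work surface at z = 0. Lengths are in m, angles in rad, forces in N, time in s.
With the tool pointing down it reaches from about 0.3 to 0.85 m from the base axis. Payload 5.4 kg.
Tool frame: the origin (TCP) lies between the finger pads; the fingertips stand 17 mm ahead of it and the grasp point (between the pads) lies 2 mm behind it; z points along the fingers, y is the direction in which the jaws open and shut (so a half turn about z gives the same grasp; the last joint's range is limited). The gripper opens to 85 mm and grips with 20 to 120 N. Pads are 22 mm wide; open, the fingers measure 114 mm over their backs; the gripper's body (76 mm by 85 mm) begins 54 mm behind the grasp point. The pads swing forward as they close: fully open they stand 13 mm farther back than shut.
Start: joints at [0.952, 0.158, 1.597, -0, 1.386, -0.21], TCP at [0.229, 0.528, 0.248] pointing down, gripper open.
Joint ranges: [-2.91, 2.91], [-0.94, 2.29], [0.18, 2.7], [-1.29, 4.43], [0.17, 2.64], [-3, 3]. Speed limits (rad/s): [2.57, 2.57, 3.14, 3.14, 3.14, 3.14].

### API

Orientations are given as a 3x3 rotation matrix whose columns are the frame's x, y, z axes.
In Python, from workcell import * gives the robot as it stands. Calls block until the motion is done:
- movep(position, orientation): joint-space move of the TCP to a pose.
- line_to(position, orientation=None, v=0.15): straight line of the TCP; orientation=None keeps the orientation; v is the mean speed in m/s.
- move_j(angles): joint-space move.
- grip(opening, effort=None): opening from 0.0 (shut) to 1.0 (fully open); effort is the grip in N (None keeps the last); returns when the fingers have stopped.
- wait(seconds).
- solve_ik(position, orientation): joint angles nearest the present ones, or None.
- get_image(name): name is "side" or "top" or "wrist"; returns a dict with "pixels" (480x640x3 uint8, red, green, blue), "range_z" (480x640 float32, m along the optical axis (not along the pixel's ray), 0 where there is no reading), "camera_matrix" (3x3 intrinsics, pixels), "R" (3x3) and "t" (3): a world point X has camera coordinates R X + t; the wrist camera has in their place "T_tool_cam" (4x4, takes a point from camera to tool coordinates, whose origin is the TCP and whose axes are the flange's). Camera axes: x right, y down, z forward; pixel columns grow to the right and rows downward; lengths in m; the calibration is good to about 2 mm. A picture is of the moment at which its call begins: read the wrist's pose just before it.
A pose or a line that the arm cannot do raises PlanningError and nothing moves.
- hand_in(): hands the job in, once; it reports no verdict.
Trained networks look in the newest picture that a camera, given by its name, has taken for a name from the list of things; names that differ only in an ending like _2 or _b are one class to them, and where a whole thing is asked for, a point or a joint stands for the part that bears it (a point fixed in the world has none). Each returns a list of dicts, best first, with "confidence" (0 to 1); they miss things now and then, are a little off and sometimes report something else, mostly with a low value. They report only what shows in the picture. A call takes as long as a camera call. They do not tell look-alikes from the thing itself.
- boxes_of(name, camera): "box" ([left, top, width, height] in pixels, round what is visible of it).
- pinpoint(name, camera): "pixel" ([column, row] in pixels: a listed point, or the origin of a listed thing).
Readings, each from a call of its own:
- read_time_s(): time.
- read_joints(): joint angles.
- read_joint_vel(): joint speeds.
- read_joint_torque(): joint torques, N m.
- read_tcp_pos(): TCP position.
- read_eef_rot(): TCP orientation.
- read_wrist_force(): force on the tool from outside, world axes, zero at the start.
- read_torque(): the same for the moment, N m.
- read_gripper_width(): opening from 0.0 (shut) to 1.0 (fully open).
Only numpy, scipy, OpenCV 4.12 (cv2) and the standard library are available. Lean on these libraries where they do the work, as an engineer would, in place of code of your own. Each camera call takes 0.05 s, during which the arm holds its last target.

### The job

The aluminium height block on the measuring stage has fallen over: stand it up on its foot, roughly in the middle of the stage's glass pane, setting it down gently, and let go of it. Then zero the readout: gently press the round key, then the square key, then the long bar key, one at a time, holding each fully down for a moment and letting it come back before the next. Do not press the cross-shaped key, and do not disturb the mug, the bottle or the wooden case.

Things in the scene. Friction and masses are not known exactly. Their poses are not given: they have to be found in the camera images.
- master: L-shaped aluminium height block, 130 mm tall standing; at the start it lies on its flat back on the stage, x up, z level, origin 38 mm above the glass. Origin: centre of its foot's underside; z runs from foot to head. Foot 76 (x) x 60 (y) x 16 mm (z). Post 36 mm wide (y), x from -38 (flat back) to +2 mm up to z = 100 mm; above that only x -38 to -18 mm, up to z = 130 mm.
- master_mid (a point): centre of mass of the height block (0.4 to 0.65 kg), inside its post at x = -12, z = 48 mm of the block's frame; axes as the block's. A good place to grip across the 36 mm width (y).
- glass_center (a point): centre of the upper face of the measuring stage: a fixed black plate 240 (x) x 260 (y) x 30 mm high with a flush pale glass pane 160 x 160 mm in its middle. z up, x and y along the plate's sides.
- console: readout console, fixed, 284 mm wide (y), dark on a white foot. Origin on the table under the middle of the key row, z up, x away from the operator. The key deck slopes 35 degrees, rising towards +x, 75 mm above the origin; it ends 54 mm down and 130 mm up the slope from the key row; a flush screen lies in it above the keys. Four keys in a row along y, 66 mm apart (y = -99, -33, 33, 99 mm).
- lamp_bar (a point): middle of the console's fixed lamp bar, an 8 mm round dark bar along y, 284 mm long, above the key row at x = -23 mm, z = 225 mm of the console; thin arms at its two ends run back and down to the top of the deck. The gripper's body does not fit past the bar upright: come in tilted from the robot's side, square to the key face.
- round_key (a joint): round key, 44 mm in diameter; white plastic, no marking. Joint value: metres pressed in, 0 = out, 0.010 = fully down; the spring needs 1.4 N to start, 4 N at 6 mm and 6 N fully down. It returns by itself. Each key sits in its own 62 mm square frame on the console; the four frames may stand in any order.
- round_key_top (a point): centre of the round key's top face when out; 13 to 14 mm above the deck. Its z axis points straight out of the key (35 degrees from vertical, leaning towards the robot), its y axis runs along the row of keys.
- square_key (a joint): square key, 42 x 42 mm; white plastic, no marking. Joint value: metres pressed in, 0 = out, 0.010 = fully down; the spring needs 1.4 N to start, 4 N at 6 mm and 6 N fully down. It returns by itself. Each key sits in its own 62 mm square frame on the console; the four frames may stand in any order.
- square_key_top (a point): centre of the square key's top face when out; 13 to 14 mm above the deck. Its z axis points straight out of the key (35 degrees from vertical, leaning towards the robot), its y axis runs along the row of keys.
- bar_key (a joint): long bar key, 52 mm along the row x 20 mm; white plastic, no marking. Joint value: metres pressed in, 0 = out, 0.010 = fully down; the spring needs 1.4 N to start, 4 N at 6 mm and 6 N fully down. It returns by itself. Each key sits in its own 62 mm square frame on the console; the four frames may stand in any order.
- bar_key_top (a point): centre of the bar key's top face when out; 13 to 14 mm above the deck. Its z axis points straight out of the key (35 degrees from vertical, leaning towards the robot), its y axis runs along the row of keys.
- round_key_module: fixed frame, 62 mm square, that carries the round key; origin on the table below the key's centre (75 mm below the deck), axes as the console's
- square_key_module: fixed frame, 62 mm square, that carries the square key; origin on the table below the key's centre (75 mm below the deck), axes as the console's
- bar_key_module: fixed frame, 62 mm square, that carries the bar key; origin on the table below the key's centre (75 mm below the deck), axes as the console's
- cross_key (a joint): cross-shaped key, 46 mm over its 14 mm wide arms (not to be pressed); white plastic, no marking. Joint value: metres pressed in, 0 = out, 0.010 = fully down; the spring needs 1.4 N to start, 4 N at 6 mm and 6 N fully down. It returns by itself. Each key sits in its own 62 mm square frame on the console; the four frames may stand in any order.
- cross_key_top (a point): centre of the cross-shaped key's top face when out; 13 to 14 mm above the deck. Its z axis points straight out of the key (35 degrees from vertical, leaning towards the robot), its y axis runs along the row of keys.
- mug: White mug, 80 mm across, 95 mm tall, origin at the centre of its underside. A bystander: leave it where it stands.
- cleaner: Grey bottle, 60 mm across, 150 mm tall, origin at the centre of its underside. A bystander: leave it where it stands.
- gauge_case: Wooden case, 70 (x) x 110 (y) x 35 mm, origin at the centre of its underside. A bystander: leave it where it stands.
Things that resemble listed ones, but are neither listed nor needed, are in the scene too. What is shaped like the master but blue is not meant.

How it is judged:
On the way, in this order (a step that is already met when the one before it is completed fails the run):
1. the block stands upright on its foot near the middle of the glass pane, let go (angle between master's own z axis and vertical below 0.06 rad and horizontal distance between master and glass_center below 0.045 m and z of master in the frame of glass_center between -0.004 and 0.004 m and linear speed of master below 0.02 m/s and contact force between the fingers and master below 0.1 N), for 0.3 s.
2. the round key is pressed fully down (more than 6 of its 10 mm) for 0.15 s, no other key is down by more than 1.5 mm, and the block still stands upright (value of joint round_key above 0.006 m and value of joint each of square_key, bar_key, cross_key below 0.0015 m and angle between master's own z axis and vertical below 0.06 rad), for 0.15 s.
3. the square key is pressed fully down (more than 6 of its 10 mm) for 0.15 s, no other key is down by more than 1.5 mm, and the block still stands upright (value of joint square_key above 0.006 m and value of joint each of round_key, bar_key, cross_key below 0.0015 m and angle between master's own z axis and vertical below 0.06 rad), for 0.15 s.
4. the bar key is pressed fully down (more than 6 of its 10 mm) for 0.15 s, no other key is down by more than 1.5 mm, and the block still stands upright (value of joint bar_key above 0.006 m and value of joint each of round_key, square_key, cross_key below 0.0015 m and angle between master's own z axis and vertical below 0.06 rad), for 0.15 s.
At the end, for the whole second after the job is handed in: The block stands on its foot on the glass, upright within 0.06 rad, its foot's centre within 45 mm of the pane's centre, at rest and let go; all four keys are out again (within 1.5 mm) (all of step 1 and angular speed of master below 0.05 rad/s and value of joint each of round_key, square_key, bar_key, cross_key below 0.0015 m); the robot touches nothing.
It fails at once if the cross-shaped key is pressed by more than 3 mm (value of joint cross_key above 0.003 m).
It fails at once if the fingers push a key harder than 45 N (contact force between the fingers and round_key_module above 45 N or contact force between the fingers and square_key_module above 45 N or contact force between the fingers and bar_key_module above 45 N).
It fails at once if the block is dropped (falls freely, touched by nothing, faster than 0.4 m/s: from about 8 mm or higher) (contact force between master and anything else below 0.02 N and linear speed of master above 0.4 m/s).
It fails at once if the mug, the bottle or the wooden case is moved by more than 20 mm (distance of any of mug, cleaner, gauge_case from where it was at the start of the episode above 0.02 m).
It also fails if it takes over 67 s, if anything falls off the work surface, if the arm or the gripper's body presses on something with over 40 N, if the wrist force passes 120 N, or if a joint passes its speed limit or range.

## Working session

There is one attempt and no reset: what is moved stays moved. The work goes in short steps, each a Python script; the robot and the scene stay as the last script left them, time stands still between calls to the robot, and variables do not carry over. Pictures are saved under pics/ and viewed, and the job is handed in when it is done.

```bash
ls; mkdir -p pics
python3 - <<'E'
from workcell import *
import cv2,pickle
for c in ["side","top","wrist"]:
    im=get_image(c)
    pickle.dump(im,open(f"pics/{c}0.pkl","wb"))
    cv2.imwrite(f"pics/{c}0.png",cv2.cvtColor(im["pixels"],cv2.COLOR_RGB2BGR))
    for n in ["master","master_mid","glass_center","console","lamp_bar","round_key_top","square_key_top","bar_key_top","cross_key_top","mug","cleaner","gauge_case"]:
        print(c,n,[([int(v) for v in d["pixel"]],round(d["confidence"],2)) for d in pinpoint(n,c)][:4])
print(read_time_s())
E
```

```text
pics
side master [([221, 331], 0.98), ([328, 347], 0.87), ([214, 437], 0.79), ([427, 352], 0.58)]
side master_mid [([327, 334], 0.95), ([231, 465], 0.91), ([194, 336], 0.63), ([404, 439], 0.62)]
side glass_center [([386, 234], 0.4)]
side console [([280, 236], 0.89)]
side lamp_bar [([267, 154], 0.62), ([412, 281], 0.55)]
side round_key_top [([275, 186], 0.66)]
side square_key_top [([277, 212], 0.65)]
side bar_key_top [([278, 201], 0.62)]
side cross_key_top [([275, 223], 0.42)]
side mug [([412, 280], 0.62)]
side cleaner [([417, 313], 0.64)]
side gauge_case [([384, 233], 0.66)]
top master [([461, 336], 0.84), ([400, 198], 0.78), ([403, 258], 0.71), ([368, 336], 0.68)]
top master_mid [([388, 259], 0.96), ([366, 355], 0.89), ([394, 184], 0.82), ([473, 324], 0.8)]
top glass_center [([383, 274], 0.81), ([241, 287], 0.55)]
top console [([214, 291], 0.59)]
top lamp_bar [([191, 289], 0.55), ([379, 271], 0.48), ([167, 288], 0.38)]
top round_key_top [([169, 286], 0.48)]
top square_key_top [([219, 289], 0.71)]
top bar_key_top [([191, 285], 0.68), ([242, 287], 0.43)]
top cross_key_top [([241, 289], 0.42), ([216, 290], 0.29)]
top mug [([304, 191], 0.75), ([216, 290], 0.46)]
top cleaner []
top gauge_case [([231, 193], 0.86)]
wrist master []
wrist master_mid []
wrist glass_center []
wrist console []
wrist lamp_bar []
wrist round_key_top []
wrist square_key_top []
wrist bar_key_top []
wrist cross_key_top []
wrist mug []
wrist cleaner []
wrist gauge_case []
1.95
```

View pics/side0.png

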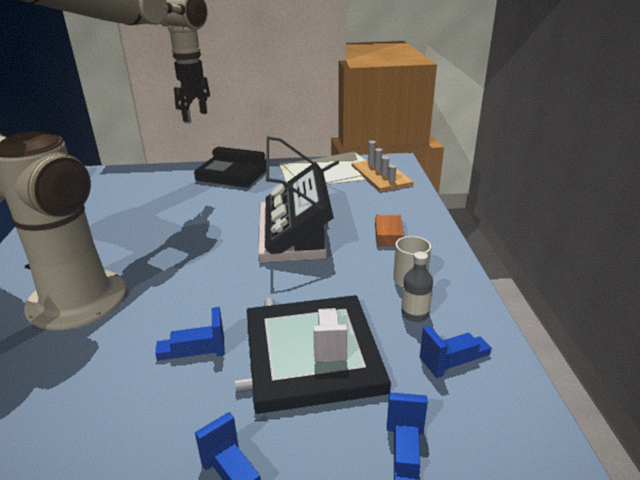

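View pics/top0.png

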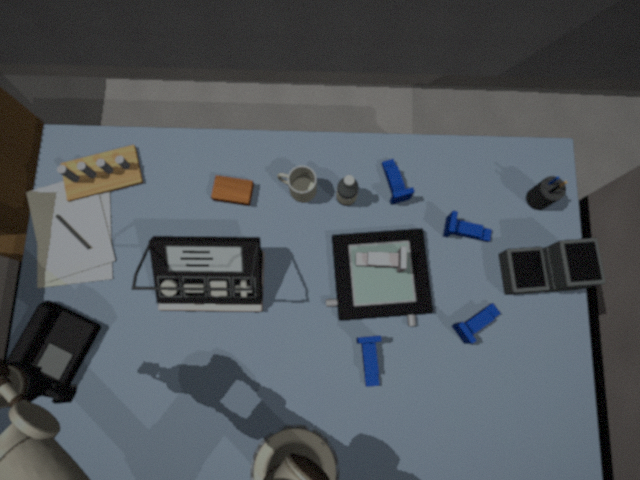

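```bash
cat > h.py <<'E'
import numpy as np, pickle, cv2
def load(c): return pickle.load(open(f"pics/{c}.pkl","rb"))
def w(im,u,v,z=None):
    K=im["camera_matrix"]; d=im["range_z"][int(round(v)),int(round(u))] if z is None else z
    p=np.linalg.inv(K)@[u,v,1]*d
    return im["R"].T@(p-im["t"])
def cloud(im):
    K=im["camera_matrix"];H,W=im["range_z"].shape
    u,v=np.meshgrid(np.arange(W),np.arange(H))
    d=im["range_z"].astype(float)
    p=np.stack([(u-K[0,2])/K[0,0]*d,(v-K[1,2])/K[1,1]*d,d],-1)
    q=(p-im["t"])@im["R"]
    q[d<=0]=np.nan
    return q
E
python3 - <<'E'
from h import *
for c,n in (("top0","tc"),("side0","sc")):
    im=load(c);print(c,im["camera_matrix"].round(1).tolist(),im["R"].round(3).tolist(),im["t"].round(3)); print("cam pos",(-im["R"].T@im["t"]).round(3))
im=load("top0")
for p in [(461,336),(400,198),(403,258),(368,336),(388,259),(383,274),(169,286),(219,289),(191,285),(241,289),(304,191),(231,193)]:
    print(p,w(im,*p).round(3))
x=cv2.imread("pics/top0.png")
cv2.imwrite("pics/crop0.png",cv2.resize(x[150:400,140:540],None,fx=2,fy=2,interpolation=cv2.INTER_CUBIC))
x=cv2.imread("pics/side0.png")
cv2.imwrite("pics/crop1.png",cv2.resize(x[130:480,150:500],None,fx=1.7,fy=1.7,interpolation=cv2.INTER_CUBIC))
E
```

```text
top0 [[493.7, 0.0, 319.7], [0.0, 493.7, 239.7], [0.0, 0.0, 1.0]] [[0.029, -1.0, -0.0], [-0.976, -0.029, -0.214], [0.214, 0.007, -0.977]] [-0.067  0.603  1.286]
cam pos [ 0.315 -0.058  1.386]
side0 [[510.5, 0.0, 320.9], [0.0, 510.5, 238.0], [0.0, 0.0, 1.0]] [[0.997, -0.071, -0.014], [-0.048, -0.512, -0.858], [0.053, 0.856, -0.514]] [-0.557  0.137  1.16 ]
cam pos [ 0.5   -0.963  0.706]
(461, 336) [ 0.358 -0.438  0.028]
(400, 198) [ 0.736 -0.273  0.046]
(403, 258) [ 0.552 -0.27   0.106]
(368, 336) [ 0.349 -0.183  0.075]
(388, 259) [ 0.556 -0.236  0.068]
(383, 274) [ 0.52  -0.227  0.032]
(169, 286) [0.462 0.343 0.09 ]
(219, 289) [0.443 0.182 0.231]
(191, 285) [0.466 0.285 0.093]
(241, 289) [0.445 0.131 0.226]
(304, 191) [ 0.733 -0.003  0.094]
(231, 193) [0.741 0.209 0.032]
```

View pics/crop0.png

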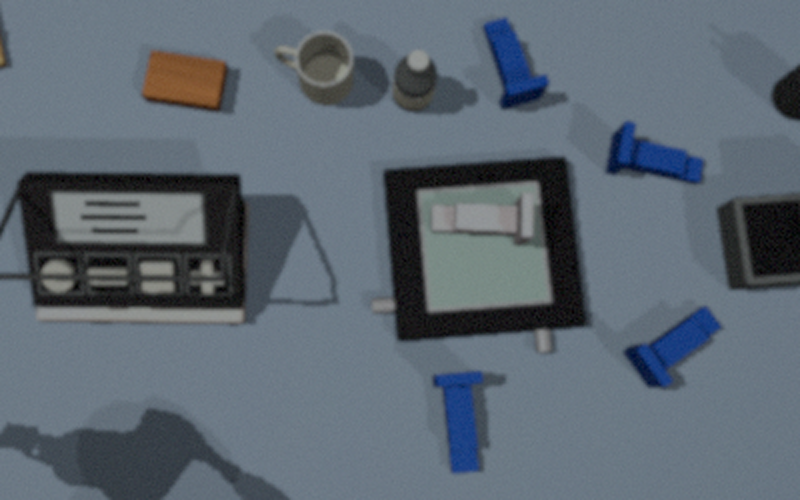

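View pics/crop1.png

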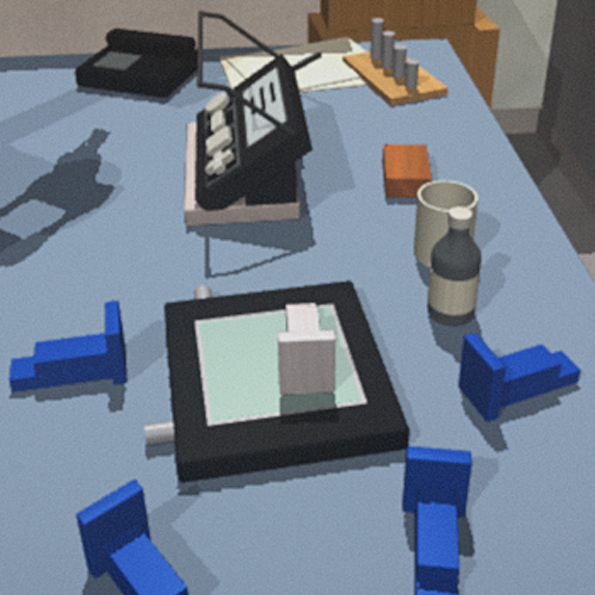

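Run:
```python
from h import *
im=load("top0");q=cloud(im)
P=im["pixels"].astype(int)
# region of stage
reg=np.zeros(q.shape[:2],bool);reg[225:325,325:440]=1
z=q[...,2]
def rect(m,name):
    pts=q[m][:,:2].astype(np.float32)
    r=cv2.minAreaRect(pts*1000); print(name,m.sum(),"c",np.round(r[0],1),"s",np.round(r[1],1),"a",round(r[2],2),"z",np.nanmedian(q[m][:,2]).round(4))
rect(reg&(z>0.02)&(z<0.04),"stage top")
rect(reg&(z>0.055)&(z<0.078),"post top")
rect(reg&(z>0.09)&(z<0.125),"foot")
rect(reg&(z>0.041)&(z<0.056),"head")
g=reg&(z>0.02)&(z<0.04)&(P.sum(-1)>240)
rect(g,"glass")
for a,b in ((200,330),):
  for v in range(248,276,3): print(v,[int(1000*z[v,u]) for u in range(348,414,3)])
```

```text
stage top 7317 c [ 510.2 -209.1] s [267.3 289. ] a 5.52 z 0.0311
post top 469 c [ 548.7 -213.2] s [ 60.6 118.8] a 6.77 z 0.0707
foot 165 c [ 554.7 -270.1] s [60.7 17.4] a 0.1 z 0.1066
head 183 c [ 529.8 -242.7] s [103.  186.9] a 3.38 z 0.0505
glass 3101 c [ 529.4 -200.1] s [253.2 270.8] a 85.4 z 0.0315
248 [30, 34, 27, 34, 29, 34, 33, 30, 27, 31, 33, 30, 31, 33, 33, 35, 30, 84, 104, 104, 33, 31]
251 [30, 32, 28, 27, 30, 31, 31, 71, 32, 30, 30, 39, 32, 34, 31, 34, 28, 80, 110, 102, 30, 31]
254 [31, 26, 28, 53, 53, 53, 53, 71, 71, 66, 73, 73, 68, 69, 66, 74, 71, 84, 103, 108, 31, 33]
257 [31, 30, 30, 51, 49, 47, 46, 71, 69, 73, 70, 69, 72, 71, 69, 67, 63, 87, 109, 104, 27, 32]Traceback (most recent call last):
  File "<stdin>", line 17, in <module>
ValueError: cannot convert float NaN to integer
```

Run:
```python
from h import *
im=load("top0");q=cloud(im);P=im["pixels"].astype(int);z=q[...,2]
def onplane(u,v,h):
    K=im["camera_matrix"];r=im["R"].T@(np.linalg.inv(K)@[u,v,1]);c=-im["R"].T@im["t"]
    return (c+r*(h-c[2])/r[2])
# glass by colour & blob
reg=np.zeros(z.shape,bool);reg[225:325,325:440]=1
def big(m):
    n,l,s,_=cv2.connectedComponentsWithStats(m.astype(np.uint8));i=1+np.argmax(s[1:,4]);return l==i
def rect_px(m,h,name):
    pts=np.array([onplane(u,v,h)[:2] for v,u in zip(*np.nonzero(m))],np.float32)*1000
    r=cv2.minAreaRect(pts);print(name,m.sum(),np.round(r[0],1),np.round(r[1],1),round(r[2],2));return r
bright=P.sum(-1)>260
m=big(reg&bright); rect_px(m,0.03,"glass+block")
dark=P.sum(-1)<150
m2=big(reg&dark&(z>0.02)&(z<0.04)); rect_px(m2,0.03,"plate top")
ker=np.ones((2,2),np.uint8)
for lo,hi,h,n in ((.095,.12,.106,"foot"),(.06,.08,.07,"post"),(.043,.058,.05,"head")):
    m=cv2.morphologyEx((m_:=reg&(z>lo)&(z<hi)).astype(np.uint8),cv2.MORPH_OPEN,ker)>0
    m=big(m); rect_px(m,h,n); print("  z",np.median(z[m]).round(4),"mean",q[m].mean(0).round(4))
# console
for n in("side0","wrist0"):
    print(n,[k for k in load(n)])
print(load("wrist0")["T_tool_cam"].round(3))
rc=np.zeros(z.shape,bool);rc[235:312,140:275]=1
pts=q[rc&(z>0.03)&(z<0.22)]
# plane ransac for deck
rng=np.random.default_rng(0);best=0
for _ in range(2000):
    a=pts[rng.choice(len(pts),3,replace=False)];n=np.cross(a[1]-a[0],a[2]-a[0]);n/=np.linalg.norm(n)+1e-12
    n*=np.sign(n[2]); k=(abs((pts-a[0])@n)<.003)
    if n[2]>.7 and n[2]<.9 and k.sum()>best: best=k.sum();bk=k
c=pts[bk].mean(0);n=np.linalg.svd(pts[bk]-c)[2][2];n*=np.sign(n[2])
print("deck n",n.round(3),"tilt",np.degrees(np.arccos(n[2])).round(1),"yaw of x",np.degrees(np.arctan2(-n[1],-n[0])).round(1),c.round(3),best)
```

```text
glass+block 3638 [ 523.8 -222.9] [172.  171.8] 5.95
plate top 3858 [ 522.7 -222.6] [237.3 257.8] 6.02
foot 157 [ 552.7 -273. ] [15.9 59.4] 89.66
  z nan mean [nan nan nan]
post 436 [ 553.3 -223.4] [84.7 37.7] 88.6
  z nan mean [nan nan nan]
head 144 [ 555.4 -167.1] [36.3 27.5] 0.75
  z 0.0511 mean [ 0.555  -0.167   0.0515]
side0 ['pixels', 'range_z', 'camera_matrix', 'R', 't']
wrist0 ['pixels', 'range_z', 'camera_matrix', 'T_tool_cam']
[[-0.    -0.965 -0.263  0.066]
 [ 1.    -0.    -0.001 -0.   ]
 [ 0.001 -0.263  0.965 -0.127]
 [ 0.     0.     0.     1.   ]]
deck n [-0.58  -0.009  0.815] tilt 35.4 yaw of x 0.9 [0.505 0.249 0.103] 4383
```

Run:
```python
import cv2
x=cv2.imread("pics/top0.png")
cv2.imwrite("pics/crop2.png",cv2.resize(x[225:320,140:290],None,fx=5,fy=5,interpolation=cv2.INTER_CUBIC))
```

```text
(no output)
```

View pics/crop2.png

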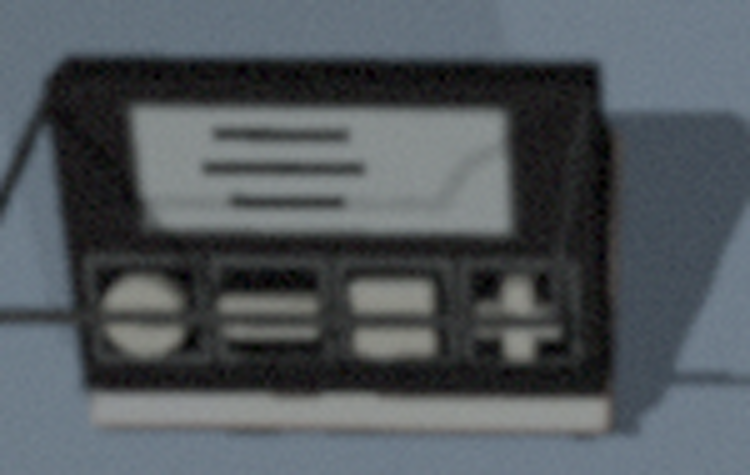

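View pics/wrist0.png

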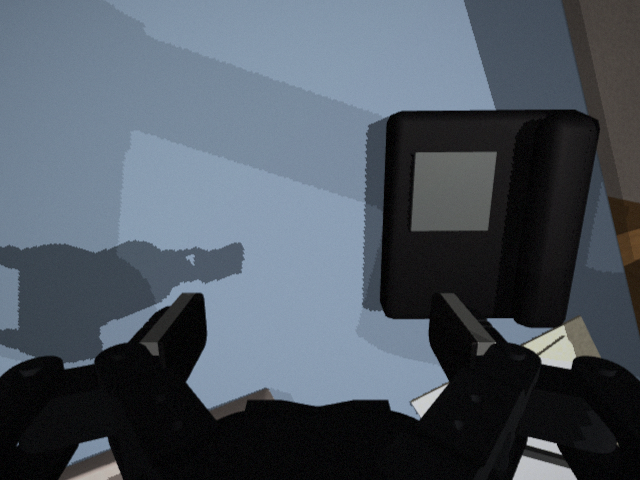

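```bash
cat > plan.py <<'E'
import numpy as np
zb=np.array([.022,1,0]);zb/=np.linalg.norm(zb);xb=np.array([0,0,1.]);yb=np.cross(zb,xb)
O=np.array([.5525,-.281,.068]); G=np.array([.523,-.2226,.030])
def tool(xb,yb,zb,th):
    c,s=np.cos(th),np.sin(th)
    return np.column_stack([c*zb-s*xb,yb,-c*xb-s*zb])
def pose(O,xb,yb,zb,th,gx=-.011,gz=.052):
    R=tool(xb,yb,zb,th); return O+gx*xb+gz*zb+.002*R[:,2],R
def lying(th): return pose(O,xb,yb,zb,th)
def standing(th,yaw,dz=0):
    x=-np.array([np.cos(yaw),np.sin(yaw),0]);z=np.array([0,0,1.]);return pose(G+[0,0,dz],x,np.cross(z,x),z,th)
E
python3 - <<'E'
from workcell import *
from plan import *
np.set_printoptions(precision=2,suppress=True)
print(read_wrist_force(),read_tcp_pos()); print(read_eef_rot())
for d in (0,20,30,40,45):
    p,R=lying(np.radians(d)); a=solve_ik(p,R); b=solve_ik(p+[0,0,.12],R); print(d,"lie",a,b)
    for yw in (-60,-40,-23,0,20,45,90):
        p,R=standing(np.radians(d),np.radians(yw)); a=solve_ik(p,R); b=solve_ik(p+[0,0,.1],R); c=solve_ik(p-.1*R[:,2],R);print("   ",yw,a,b is not None,c is not None)
E
```

```text
[ 0.08 -0.83 -0.08] [0.23 0.53 0.25]
[[-0.92  0.4   0.  ]
 [ 0.4   0.92 -0.  ]
 [-0.    0.   -1.  ]]
0 lie [-0.59  0.44  1.66 -0.    1.04 -0.57] [-0.59  0.28  1.6  -0.    1.26 -0.57]
    -60 [-0.27  0.71  2.12  3.94  1.35 -1.79] True True
    -40 [-0.54  0.67  2.28  3.31  1.38 -1.6 ] True True
    -23 [-0.82  0.66  2.33  2.71  1.43 -1.51] True True
    0 [-1.1   0.68  2.24  2.03  1.47 -1.37] True True
    20 [-1.17  0.73  2.05  1.62  1.55 -1.21] True True
    45 [-1.13  0.85  1.75  1.27  1.75 -1.06] True True
    90 [-0.93  1.14  1.14  0.85  2.22 -0.97] True True
20 lie [-0.44  0.4   1.75 -0.42  0.88 -0.17] [-0.44  0.23  1.7  -0.36  1.09 -0.27]
    -60 [-0.31  0.41  2.2   4.12  0.87 -2.03] True True
    -40 [-0.54  0.31  2.37  3.35  0.76 -1.67] True True
    -23 [-0.8   0.28  2.42  2.62  0.82 -1.34] True False
    0 [-1.05  0.34  2.33  1.87  1.03 -1.08] True True
    20 [-1.13  0.45  2.14  1.46  1.23 -0.98] True True
    45 [-1.1   0.62  1.84  1.11  1.49 -0.92] True True
    90 [-0.91  0.94  1.27  0.68  1.98 -1.01] True True
30 lie [-0.37  0.43  1.78 -0.66  0.87  0.08] [-0.37  0.24  
[... 523 characters left out ...]
 -40 None True False
    -23 [-0.74  0.07  2.34  1.95  0.28 -0.62] True True
    0 [-0.93  0.13  2.27  1.41  0.67 -0.51] True True
    20 [-1.01  0.25  2.12  1.15  0.96 -0.59] True True
    45 [-1.01  0.43  1.88  0.9   1.26 -0.71] True True
    90 [-0.87  0.73  1.42  0.52  1.72 -0.99] True True
45 lie [-0.26  0.5   1.79 -1.02  0.94  0.43] [-0.26  0.29  1.77 -0.9   1.07  0.21]
    -60 None True False
    -40 None True True
    -23 [-0.73  0.06  2.29  1.43  0.23 -0.09] True True
    0 [-0.9   0.11  2.23  1.23  0.63 -0.31] True True
    20 [-0.97  0.22  2.1   1.05  0.91 -0.46] True True
    45 [-0.98  0.39  1.88  0.84  1.21 -0.64] True True
    90 [-0.85  0.67  1.45  0.49  1.65 -0.97] True True
```

Run:
```python
from workcell import *
from plan import *
import cv2,pickle
np.set_printoptions(precision=3,suppress=True)
th=np.radians(30)
p,R=lying(th)
q0=read_joints()
line_to([.3,.3,.45],v=.3)
print(read_time_s())
movep(p-.05*R[:,2]+[0,0,.2],R); print(read_time_s(),read_tcp_pos())
line_to(p-.08*R[:,2]+[0,0,.02],R,v=.2); print(read_time_s())
for c in ["wrist","side"]:
    im=get_image(c);cv2.imwrite(f"pics/{c}1.png",cv2.cvtColor(im["pixels"],cv2.COLOR_RGB2BGR));pickle.dump(im,open(f"pics/{c}1.pkl","wb"))
print(read_tcp_pos(),read_wrist_force())
```

```text
3.1417
5.2417 [ 0.555 -0.204  0.299]
6.1667
[ 0.556 -0.19   0.147] [ 0.324 -0.34  -0.382]
```

View pics/wrist1.png

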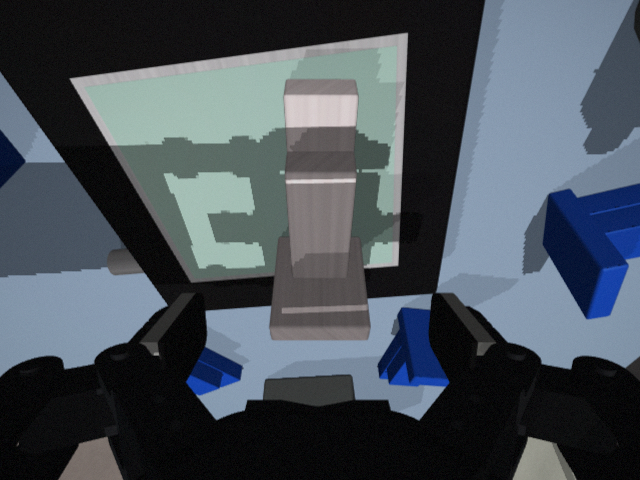

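View pics/side1.png

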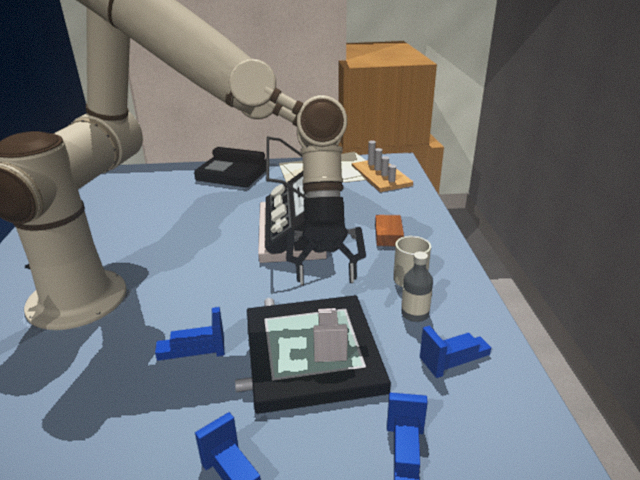

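Run:
```python
from workcell import *
from plan import *
import cv2,pickle
np.set_printoptions(precision=3,suppress=True)
th=np.radians(30)
p,R=lying(th)
f0=read_wrist_force()
line_to(p-.03*R[:,2],R,v=.12)
line_to(p,R,v=.05); print(read_time_s(),read_tcp_pos()-p,read_wrist_force()-f0)
grip(0.0,70); print("w",read_gripper_width(),read_wrist_force()-f0)
line_to(p+[0,0,.015],R,v=.04); print(read_time_s(),read_wrist_force()-f0,read_torque(),read_gripper_width())
for c in ["wrist","side"]:
    im=get_image(c);cv2.imwrite(f"pics/{c}2.png",cv2.cvtColor(im["pixels"],cv2.COLOR_RGB2BGR));pickle.dump(im,open(f"pics/{c}2.pkl","wb"))
```

```text
7.7333 [ 0. -0. -0.] [-0.195  0.834 -0.31 ]
w 0.4089705598838364 [0.809 2.458 2.463]
8.775 [-0.375  0.764 -3.119] [ 0.58  -0.011 -0.03 ] 0.4076830299411877
```

View pics/wrist2.png

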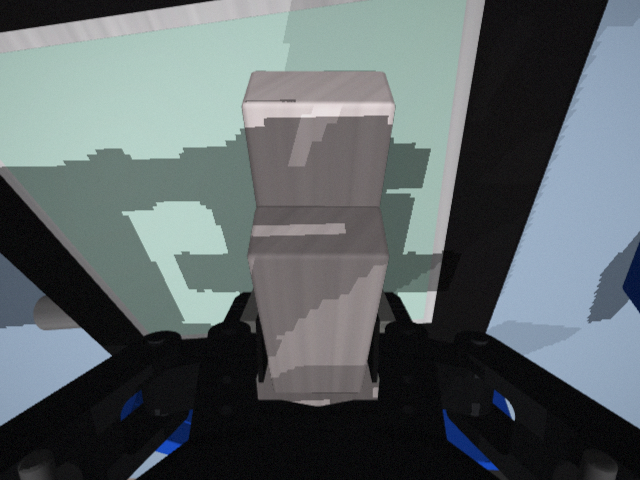

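View pics/side2.png

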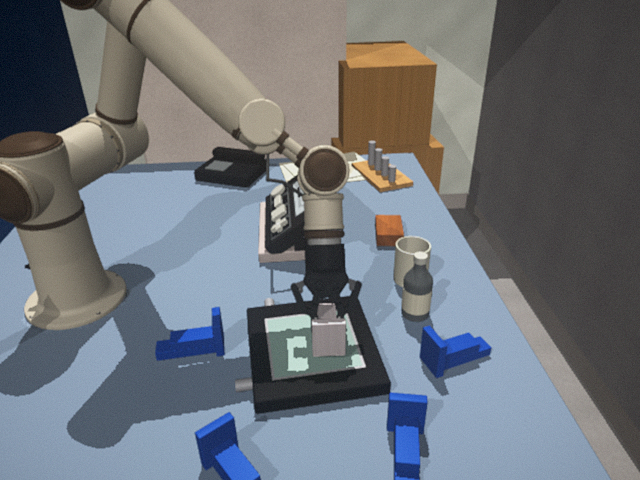

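Run:
```python
from workcell import *
from plan import *
import cv2,pickle
np.set_printoptions(precision=3,suppress=True)
th=np.radians(30)
p,R=lying(th)
line_to(p+[0,0,.13],R,v=.15)
p2,R2=standing(th,np.radians(45),.06)
movep(p2,R2);wait(.2); print(read_time_s(),read_tcp_pos()-p2,read_gripper_width(),read_wrist_force())
for c in ["wrist","side","top"]:
    im=get_image(c);im["tcp"]=(p2,R2);cv2.imwrite(f"pics/{c}3.png",cv2.cvtColor(im["pixels"],cv2.COLOR_RGB2BGR));pickle.dump(im,open(f"pics/{c}3.pkl","wb"))
```

```text
11.3917 [ 0.     0.001 -0.   ] 0.410974513433835 [ 0.814 -0.453 -4.494]
```

View pics/side3.png

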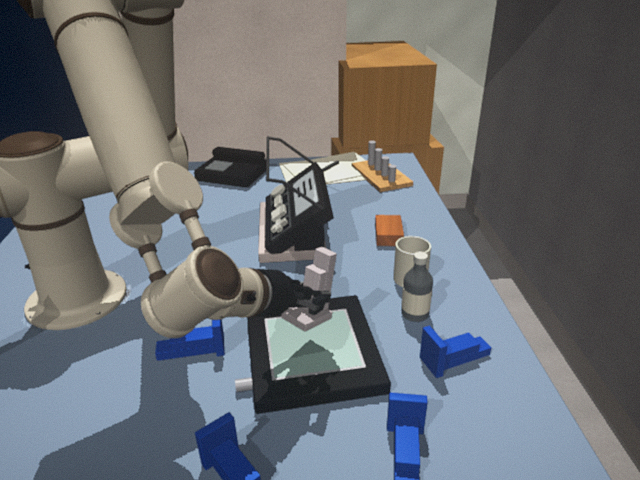

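View pics/wrist3.png

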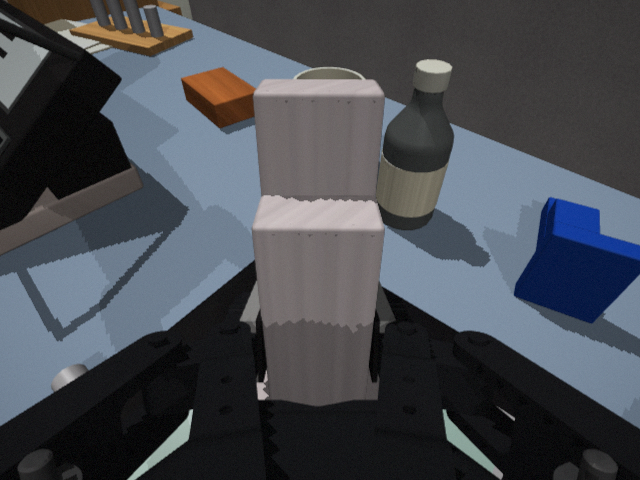

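```bash
cat > fit.py <<'E'
from h import *
def wcloud(im):
    K=im["camera_matrix"];d=im["range_z"].astype(float);H,W=d.shape
    u,v=np.meshgrid(np.arange(W),np.arange(H))
    p=np.stack([(u-K[0,2])/K[0,0]*d,(v-K[1,2])/K[1,1]*d,d],-1)
    T=im["T_tool_cam"];q=p@T[:3,:3].T+T[:3,3];q[d<=0]=np.nan
    return q   # tool frame
def plane(q,r,t=.002):
    a=q[r[1]:r[3],r[0]:r[2]].reshape(-1,3);a=a[~np.isnan(a[:,0])]
    for _ in range(5):
        c=np.median(a,0) if _==0 else a.mean(0);U,S,V=np.linalg.svd(a-a.mean(0),full_matrices=False);n=V[2];d=abs((a-a.mean(0))@n);a2=a[d<max(t,2*d.std() if _<2 else t)];a=a2
    return n,a.mean(0),len(a)
E
python3 - <<'E'
from fit import *
import glob
np.set_printoptions(precision=3,suppress=True)
for f,rs in (("wrist2",[(260,130,380,195),(265,265,370,380)]),("wrist3",[(265,105,375,185),(265,240,372,380)])):
    im=load(f);q=wcloud(im)
    for r in rs:
        n,c,k=plane(q,r);n*=-np.sign(n[2]); print(f,r,"n",n,"c",c,k, "angle in tool xz (deg; expect -? )",np.degrees(np.arctan2(n[0],-n[2])))
        if "tcp" in im:
            p,R=im["tcp"];print("   world n",R@n,"c",R@c+p)
E
```

```text
wrist2 (260, 130, 380, 195) n [-0.504  0.002 -0.864] c [ 0.058  0.001 -0.028] 7776 angle in tool xz (deg; expect -? ) -30.232345237706845
wrist2 (265, 265, 370, 380) n [-0.501  0.001 -0.866] c [ 0.009 -0.    -0.022] 11845 angle in tool xz (deg; expect -? ) -30.04657462935255
wrist3 (265, 105, 375, 185) n [-0.296 -0.006 -0.955] c [ 0.064  0.001 -0.016] 8766 angle in tool xz (deg; expect -? ) -17.239957840631007
   world n [-0.694 -0.686  0.221] c [ 0.546 -0.201  0.204]
wrist3 (265, 240, 372, 380) n [-0.294 -0.006 -0.956] c [ 0.014  0.001 -0.021] 14836 angle in tool xz (deg; expect -? ) -17.11720343175785
   world n [-0.693 -0.685  0.223] c [ 0.524 -0.222  0.164]
```

Run:
```python
from workcell import *
from plan import *
from fit import *
np.set_printoptions(precision=3,suppress=True)
grip(0.0,120); print(read_gripper_width())
th=np.radians(17.2)
p2,R2=standing(th,np.radians(45),.06)
line_to(p2,R2,v=.03);wait(.2); print(read_time_s(),read_tcp_pos()-p2,read_gripper_width())
for c in ["wrist","side","top"]:
    im=get_image(c);im["tcp"]=(p2,R2);cv2.imwrite(f"pics/{c}4.png",cv2.cvtColor(im["pixels"],cv2.COLOR_RGB2BGR));pickle.dump(im,open(f"pics/{c}4.pkl","wb"))
im=load("wrist4");q=wcloud(im)
for r in [(265,105,375,185),(265,245,372,375)]:
    n,c,k=plane(q,r);n*=-np.sign(n[2]);print("world n",R2@n,"c",R2@c+p2,np.degrees(np.arctan2(n[0],-n[2])))
W=q@R2.T+p2
for v in range(60,260,8): print(v,W[v,320])
```

```text
0.3997593118262364
12.3333 [ 0.    -0.     0.001] 0.40362651969078295
world n [-0.711 -0.703  0.001] c [ 0.536 -0.211  0.207] -17.12939161727702
world n [-0.711 -0.703  0.001] c [ 0.521 -0.225  0.161] -17.132291441320255
60 [1.56  0.799 0.046]
68 [1.558 0.796 0.018]
76 [ 1.564  0.802 -0.011]
84 [ 0.543 -0.205  0.222]
92 [ 0.536 -0.211  0.222]
100 [ 0.536 -0.211  0.22 ]
108 [ 0.537 -0.211  0.217]
116 [ 0.536 -0.212  0.216]
124 [ 0.535 -0.212  0.213]
132 [ 0.536 -0.212  0.211]
140 [ 0.535 -0.212  0.209]
148 [ 0.536 -0.211  0.206]
156 [ 0.536 -0.212  0.204]
164 [ 0.536 -0.212  0.202]
172 [ 0.536 -0.211  0.199]
180 [ 0.536 -0.212  0.196]
188 [ 0.536 -0.211  0.194]
196 [ 0.534 -0.213  0.192]
204 [ 0.531 -0.216  0.192]
212 [ 0.527 -0.22   0.192]
220 [ 0.524 -0.224  0.192]
228 [ 0.522 -0.225  0.191]
236 [ 0.522 -0.225  0.188]
244 [ 0.521 -0.226  0.187]
252 [ 0.522 -0.226  0.184]
```

View pics/side4.png

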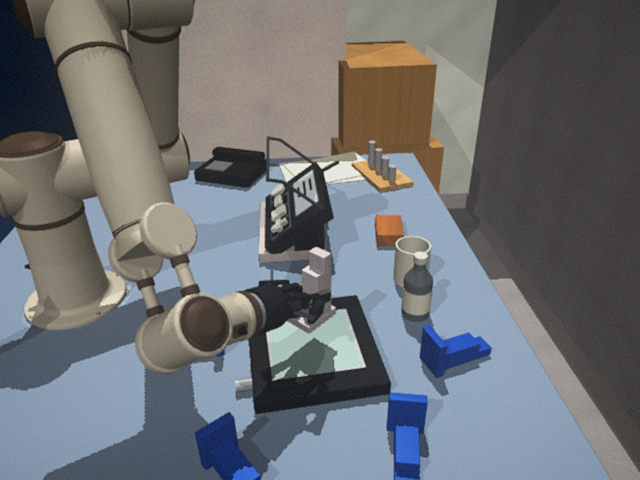

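View pics/wrist4.png

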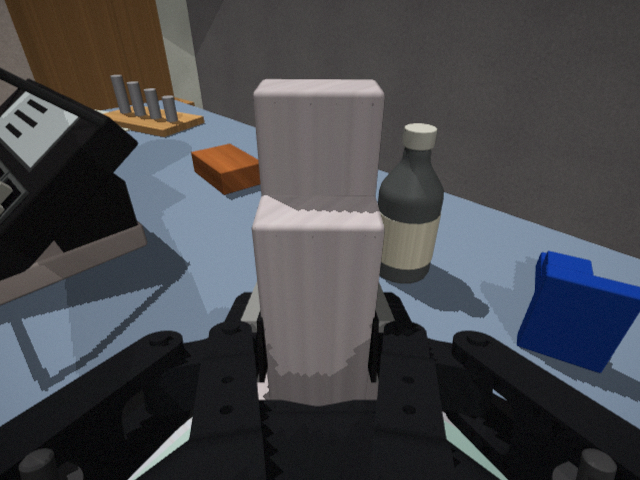

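Run:
```python
from workcell import *
from plan import *
from fit import *
np.set_printoptions(precision=3,suppress=True)
p=read_tcp_pos();R=read_eef_rot()
z0=p[2]
line_to(p-[0,0,.054],v=.08);wait(.15)
f0=np.mean([read_wrist_force() for _ in range(5)],0);print(f0)
d=.054
while d<.068:
    d+=.001; line_to([p[0],p[1],z0-d],v=.02)
    f=np.mean([read_wrist_force() for _ in range(3)],0)-f0; print(round(d,4),f,round(read_time_s(),2))
    if f[2]>4: break
wait(.2)
c=read_tcp_pos();Rn=read_eef_rot()
im=get_image("wrist");q=wcloud(im);cv2.imwrite("pics/wrist5.png",cv2.cvtColor(im["pixels"],cv2.COLOR_RGB2BGR))
for r in [(265,105,375,185),(265,245,372,375)]:
    n,cc,k=plane(q,r);n*=-np.sign(n[2]);print("world n",Rn@n,"c",Rn@cc+c)
print((q@Rn.T+c)[212,310:330:5,2])
```

```text
[ 0.817  0.797 -3.865]
0.055 [-0.794 -1.283  0.285] 13.7
0.056 [-1.067 -2.027  0.864] 13.95
0.057 [-1.782 -0.667 -1.104] 14.2
0.058 [-0.918 -1.334 -1.104] 14.45
0.059 [-0.88  -0.381  0.075] 14.7
0.06 [-0.709 -1.048 -0.387] 14.95
0.061 [-0.642 -0.924 -0.874] 15.2
0.062 [-1.47  -0.798  2.679] 15.45
0.063 [-5.734 -0.646  8.672] 15.7
world n [-0.71  -0.704 -0.001] c [ 0.536 -0.211  0.146]
world n [-0.711 -0.703  0.   ] c [ 0.522 -0.225  0.1  ]
[0.132 0.131 0.131 0.132]
```

Run:
```python
from workcell import *
from plan import *
from fit import *
np.set_printoptions(precision=3,suppress=True)
p=read_tcp_pos();R=read_eef_rot()
line_to(p+[0,0,.0007],v=.02)
grip(.55); print(read_gripper_width(),read_wrist_force(),read_time_s())
grip(.95)
line_to(p-.08*R[:,2],v=.12)
c=read_tcp_pos();Rn=read_eef_rot()
for s in ["wrist","side","top"]:
    im=get_image(s);cv2.imwrite(f"pics/{s}6.png",cv2.cvtColor(im["pixels"],cv2.COLOR_RGB2BGR));pickle.dump(im,open(f"pics/{s}6.pkl","wb"))
    if s=="wrist":
        q=wcloud(im)@Rn.T+c; print(c); np.save("pics/w6.npy",q)
print(read_time_s())
```

```text
0.5482116761760284 [-0.164  0.127  0.454] 16.475
[ 0.478 -0.267  0.104]
17.875
```

View pics/wrist6.png

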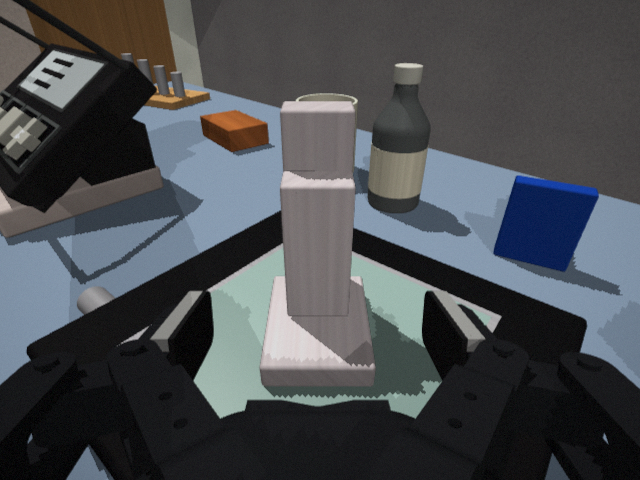

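View pics/side6.png

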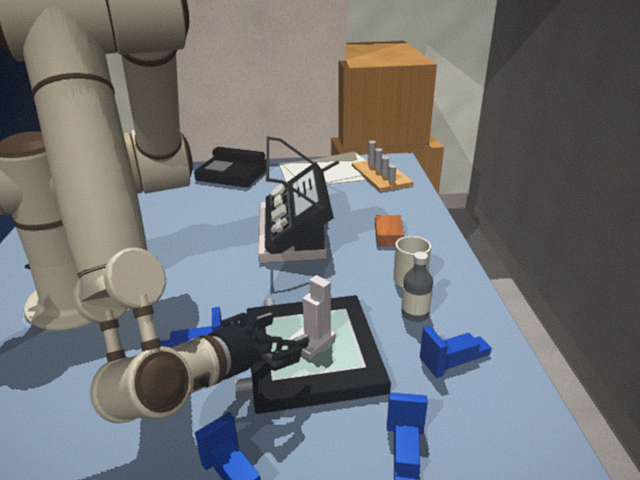

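View pics/top6.png

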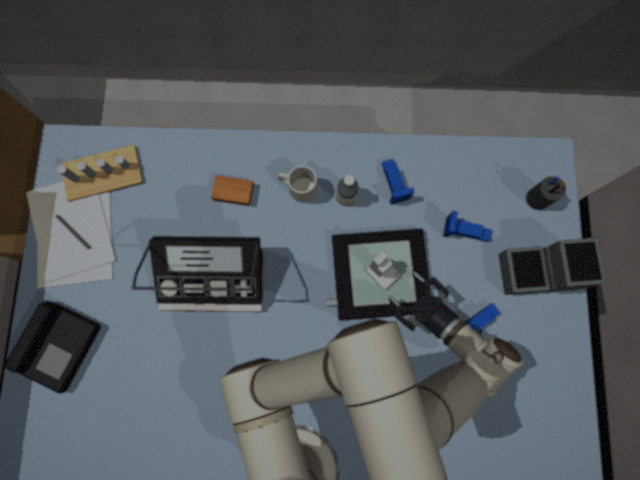

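Run:
```python
from fit import *
np.set_printoptions(precision=4,suppress=True)
q=np.load("pics/w6.npy")
for r in [(290,115,350,165),(292,195,345,300)]:
    n,c,k=plane(q,r);print("block face n",n,c,k)
ims=[load(f"top{i}") for i in (0,3,4,6)]
qs=[cloud(i) for i in ims]
im=ims[0]
pts=np.concatenate([q[235:306,150:266].reshape(-1,3) for q in qs]);pts=pts[(pts[:,2]>.03)&(pts[:,2]<.22)]
rng=np.random.default_rng(0);best=0
for _ in range(1500):
    a=pts[rng.choice(len(pts),3,replace=False)];n=np.cross(a[1]-a[0],a[2]-a[0]);n/=np.linalg.norm(n)+1e-12
    n*=np.sign(n[2]); k=(abs((pts-a[0])@n)<.003)
    if .7<n[2]<.9 and k.sum()>best: best=k.sum();bk=k
c=pts[bk].mean(0);n=np.linalg.svd(pts[bk]-c,full_matrices=False)[2][2];n*=np.sign(n[2])
print("deck",n,c,best,np.degrees(np.arccos(n[2])))
# heights of key pixels over deck
K=im["camera_matrix"];cam=-im["R"].T@im["t"]
for nm,u,v in (("round",168.6,288.6),("bar",193.8,288.4),("square",218.6,288.6),("cross",243.6,288.6)):
    r=im["R"].T@np.linalg.inv(K)@[u,v,1]
    s=((c+.0135*n-cam)@n)/(r@n);X=cam+s*r
    hh=np.concatenate([((q[int(v)-7:int(v)+8,int(u)-3:int(u)+4]-c)@n).ravel() for q in qs]);hh=hh[hh<.03]
    print(nm,X,"h over deck",np.nanmedian(hh),np.nanpercentile(hh,[25,75]))
# lamp bar points
for q in qs[:1]:
    b=q[275:300,150:270].reshape(-1,3);b=b[(b[:,2]>.2)&(b[:,2]<.25)];print("bar",len(b),np.median(b,0),np.polyfit(b[:,1],b[:,0],1),b[:,1].min(),b[:,1].max())
```

```text
block face n [0.7087 0.7055 0.0025] [ 0.5358 -0.2121  0.1464] 2979
block face n [0.7088 0.7054 0.0002] [ 0.5212 -0.2257  0.0954] 5541
deck [-0.5753 -0.0057  0.818 ] [0.5063 0.251  0.1048] 17057 35.11930216420704
round [0.456  0.3448 0.0866] h over deck 0.013266795932911286 [0.0116 0.0148]
bar [0.4583 0.2781 0.0878] h over deck 0.0026660805896682105 [-0.0007  0.0112]
square [0.4597 0.2127 0.0882] h over deck 0.012752695383782823 [0.011  0.0145]
cross [0.4615 0.1467 0.0891] h over deck 0.011824039086779805 [0.0094 0.0139]
bar 383 [0.4439 0.2029 0.2286] [-0.0598  0.4584] 0.10441897546560704 0.3452729146516767
```

```bash
cat > keys.py <<'E'
import numpy as np
yaw=np.radians(1.3)
ex=np.array([np.cos(yaw),np.sin(yaw),0]);ey=np.array([-np.sin(yaw),np.cos(yaw),0]);ez=np.array([0,0,1.])
t=np.radians(35)
n=-np.sin(t)*ex+np.cos(t)*ez
zt=-n;xt=-(np.cos(t)*ex+np.sin(t)*ez);R=np.column_stack([xt,np.cross(zt,xt),zt])
C=np.mean([[.456,.3448,.0866],[.4583,.2781,.0878],[.4597,.2127,.0882],[.4615,.1467,.0891]],0)
K={k:C+o*ey for k,o in (("round",.099),("bar",.033),("square",-.033),("cross",-.099))}
def tcp(k,h): return K[k]+(h+.017)*n
E
python3 - <<'E'
from workcell import *
from keys import *
np.set_printoptions(precision=3,suppress=True)
print(K)
for k in("round","square","bar"):
    for h in (-.01,.05,.1,.15): print(k,h,tcp(k,h),solve_ik(tcp(k,h),R))
print(solve_ik([.36,0,.35],R), solve_ik([.36,.15,.35],R),solve_ik([.36,-.2,.35],R))
p=read_tcp_pos();Rc=read_eef_rot();print(solve_ik(p-.06*Rc[:,2]+[0,0,.2],Rc),read_joints())
E
```

```text
{'round': array([0.457, 0.345, 0.088]), 'bar': array([0.458, 0.279, 0.088]), 'square': array([0.46 , 0.213, 0.088]), 'cross': array([0.461, 0.147, 0.088])}
round -0.01 [0.453 0.344 0.094] [ 0.598  0.115  2.104 -0.71   0.499 -0.436]
round 0.05 [0.418 0.344 0.143] [ 0.644 -0.044  2.146 -0.618  0.614 -0.514]
round 0.1 [0.39  0.343 0.184] [ 0.688 -0.167  2.165 -0.565  0.723 -0.556]
round 0.15 [0.361 0.342 0.225] [ 0.736 -0.278  2.167 -0.529  0.838 -0.582]
square -0.01 [0.456 0.212 0.094] [ 0.281 -0.127  2.344 -0.43   0.36  -0.952]
square 0.05 [0.421 0.212 0.143] [ 0.31  -0.348  2.398 -0.331  0.524 -1.044]
square 0.1 [0.393 0.211 0.184] [ 0.339 -0.524  2.422 -0.289  0.677 -1.081]
square 0.15 [0.364 0.21  0.225] [ 0.374 -0.681  2.425 -0.27   0.834 -1.096]
bar -0.01 [0.454 0.278 0.094] [ 0.455 -0.007  2.232 -0.625  0.423 -0.627]
bar 0.05 [0.42  0.278 0.143] [ 0.496 -0.193  2.279 -0.516  0.558 -0.725]
bar 0.1 [0.391 0.277 0.184] [ 0.535 -0.339  2.3   -0.461  0.686 -0.772]
bar 0.15 [0.362 0.276 0.225] [ 0.581 -0.47   2.303 -0.429  0.819 -0.796]
None [ 0.129 -0.919  2.294 -0.067  1.159 -1.457] [-1.248 -0.762  2.223  0.582  1.491 -2.832]
[-1.336  0.253  1.76   1.037  1.903 -0.618] [-1.242  0.621  1.805  1.032  1.625 -0.94 ]
```

Run:
```python
from workcell import *
from keys import *
import cv2,pickle
np.set_printoptions(precision=3,suppress=True)
h0=next(h for h in (.25,.22,.2,.18) if solve_ik(tcp("round",h),R) is not None); print(h0)
p=read_tcp_pos();Rc=read_eef_rot()
line_to(p-.06*Rc[:,2]+[0,0,.2],v=.25)
movep([.3,.3,.45],np.array([[-.92,.39,0],[.39,.92,0],[0,0,-1.]])); print(read_time_s())
grip(0.0,40)
movep(tcp("round",h0),R); print(read_time_s(),read_gripper_width())
line_to(tcp("round",.06),R,v=.2); print(read_time_s(),read_tcp_pos(),read_wrist_force())
for c in ["wrist","side","top"]:
    im=get_image(c);cv2.imwrite(f"pics/{c}7.png",cv2.cvtColor(im["pixels"],cv2.COLOR_RGB2BGR));pickle.dump(im,open(f"pics/{c}7.pkl","wb"))
    if c=="wrist": print([(k,[([int(v) for v in d["pixel"]],round(d["confidence"],2)) for d in pinpoint(k+"_key_top",c)][:2]) for k in ("round","bar")])
```

```text
0.25
21.2
22.6583 0.0022036390291062338
23.7583 [0.413 0.344 0.152] [-0.068  1.334  0.527]
[('round', [([323, 246], 0.9)]), ('bar', [([203, 249], 0.91)])]
```

View pics/wrist7.png

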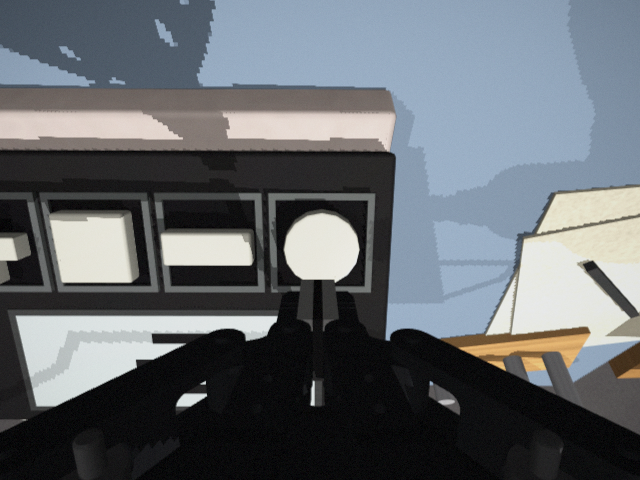

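View pics/side7.png

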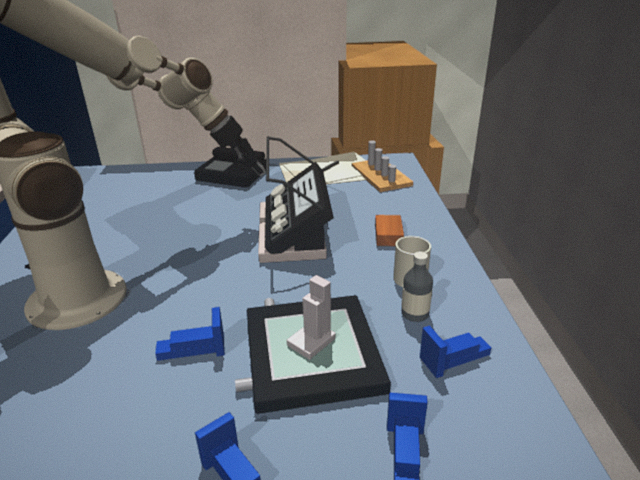

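Run:
```python
from fit import *
from keys import *
np.set_printoptions(precision=4,suppress=True)
q=wcloud(load("wrist7"))@R.T+tcp("round",.06)
A=np.column_stack([ex,ey,n]);up=np.cross(ey,n)*-1
for k,r in (("round",(286,212,358,278)),("bar",(165,232,252,262)),("square",(62,222,132,270))):
    a=q[r[1]:r[3],r[0]:r[2]].reshape(-1,3);a=a[~np.isnan(a[:,0])]
    h=(a-K[k])@n; m=abs(h-np.median(h))<.003; b=a[m]
    upv=-xt if True else 0
    X=(b-K[k]); 
    pr=np.c_[X@ey,X@(-R[:,0]),X@n]; print(k,m.sum(),"along row",pr[:,0].min(),pr[:,0].max(),"slope",pr[:,1].min(),pr[:,1].max(),"h med",np.median(pr[:,2]))
```

```text
round 4058 along row -0.018887334011405545 0.0222254631837648 slope -0.023990785515493676 0.015044263499876209 h med -0.00096569471508027
bar 2601 along row -0.022942723052606855 0.027591399432472935 slope -0.012695368582514206 0.005236615278949388 h med -0.0006384998142315425
square 3222 along row -0.016676538103633676 0.02349760374980451 slope -0.018828609348783186 0.01005212805438359 h med -0.0002967795485067511
```

```bash
cat >> keys.py <<'E'
C=C+.002*ey+.0023*xt-.0006*n
K={k:C+o*ey for k,o in (("round",.099),("bar",.033),("square",-.033),("cross",-.099))}
E
cat > press.py <<'E'
from workcell import *
from keys import *
import sys,cv2
np.set_printoptions(precision=2,suppress=True)
def press(k):
    line_to(tcp(k,.05),R,v=.15); line_to(tcp(k,.004),R,v=.08); wait(.15)
    f0=np.mean([read_wrist_force() for _ in range(8)],0); print(k,"f0",f0,read_time_s())
    h=.004
    while h>-.0125:
        h-=.001; line_to(tcp(k,h),R,v=.02)
        f=[(read_wrist_force()-f0)@n for _ in range(6)]
        print(round(h*1000),"mm",round(np.mean(f),2))
        if np.mean(f)>5.3: break
    wait(.35)
    print("held",np.mean([(read_wrist_force()-f0)@n for _ in range(6)]),"tcp h",(read_tcp_pos()-K[k])@n-.017)
    im=get_image("wrist");cv2.imwrite(f"pics/press_{k}.png",cv2.cvtColor(im["pixels"],cv2.COLOR_RGB2BGR))
    line_to(tcp(k,.05),R,v=.1);print(read_time_s())
press(sys.argv[1])
E
python3 press.py round
```

```text
round f0 [-0.34  0.08  0.19] 25.1333
3 mm -1.02
2 mm -0.36
1 mm -1.22
0 mm -0.34
-1 mm 1.15
-2 mm 1.2
-3 mm 1.98
-4 mm 2.72
-5 mm 2.59
-6 mm 3.59
-7 mm 3.66
-8 mm 3.49
-9 mm 4.7
-10 mm 4.85
-11 mm 14.33
held 14.170097960447139 tcp h -0.010550300584045009
30.0417
```

View pics/press_round.png

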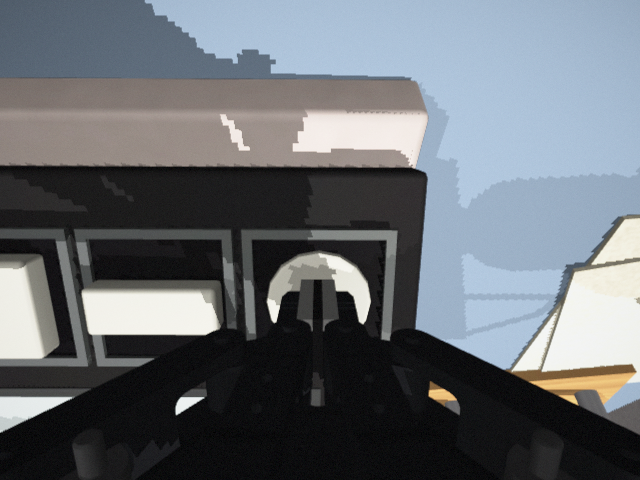

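```bash
sed -i 's/while h>-.0125/while h>-.0105/' press.py; python3 press.py square && python3 press.py bar
```

```text
square f0 [0.08 0.06 0.38] 31.95
3 mm -0.24
2 mm -1.38
1 mm -0.13
0 mm 0.64
-1 mm 1.1
-2 mm 1.99
-3 mm 1.81
-4 mm 2.28
-5 mm 2.4
-6 mm 3.6
-7 mm 3.69
-8 mm 3.99
-9 mm 4.68
-10 mm 7.65
held 7.377191372597745 tcp h -0.009963908077159796
36.6
bar f0 [-0.    0.37 -0.06] 38.0667
3 mm -0.85
2 mm 0.3
1 mm -0.16
0 mm 0.7
-1 mm 1.56
-2 mm 1.86
-3 mm 2.18
-4 mm 2.89
-5 mm 3.3
-6 mm 4.28
-7 mm 5.25
-8 mm 4.36
-9 mm 5.24
-10 mm 5.76
held 5.343185459159838 tcp h -0.009981234914031172
42.7167
```

View pics/press_square.png

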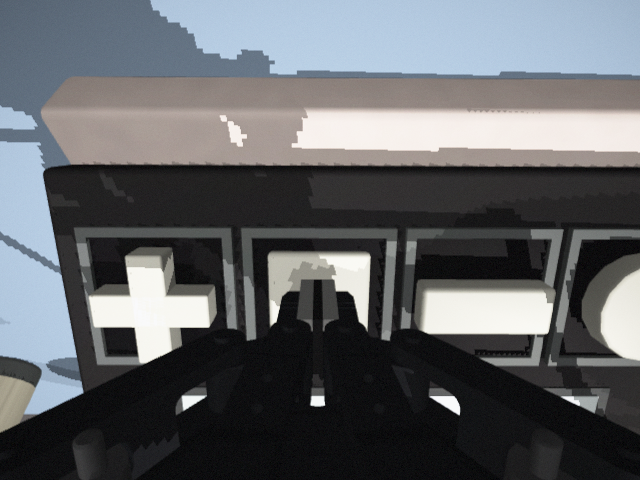

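View pics/press_bar.png

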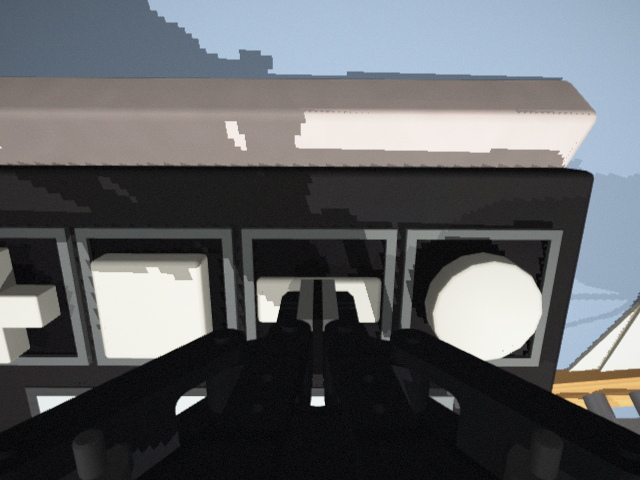

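Run:
```python
from workcell import *
from keys import *
from fit import *
line_to(tcp("bar",.16),R,v=.2); wait(.3)
pos,Rc=read_tcp_pos(),read_eef_rot()
for c in ["wrist","side","top"]:
    im=get_image(c);cv2.imwrite(f"pics/{c}9.png",cv2.cvtColor(im["pixels"],cv2.COLOR_RGB2BGR));pickle.dump(im,open(f"pics/{c}9.pkl","wb"))
print(read_time_s(),read_wrist_force())
a=cv2.imread("pics/wrist9.png");b=cv2.imread("pics/side9.png")
cv2.imwrite("pics/fin.png",cv2.resize(np.hstack([a,b]),(800,300)))
q=wcloud(load("wrist9"))@Rc.T+pos
for k in K:
    d=q.reshape(-1,3)-K[k]; m=(abs(d@ey)<.008)&(abs(d@R[:,0])<.006)&(abs(d@n)<.03); print(k,m.sum(),np.median((d@n)[m]).round(4))
i0,i6,i9=load("top0"),load("top6"),load("top9")
s0,s9=load("side0")["pixels"].astype(int),load("side9")["pixels"].astype(int)
for nm,(x0,y0,x1,y1) in dict(mug=(280,160,320,205),bottle=(332,170,362,208),case=(208,172,258,208)).items():
    print(nm,"top diff",abs(i0["pixels"].astype(int)-i9["pixels"].astype(int))[y0:y1,x0:x1].mean().round(2))
```

```text
43.8667 [ 0.79067134  0.46449927 -0.02197869]
round 274 0.0004
bar 272 0.0005
square 275 0.0008
cross 277 0.0011
mug top diff 3.13
bottle top diff 3.09
case top diff 3.11
```

View pics/fin.png

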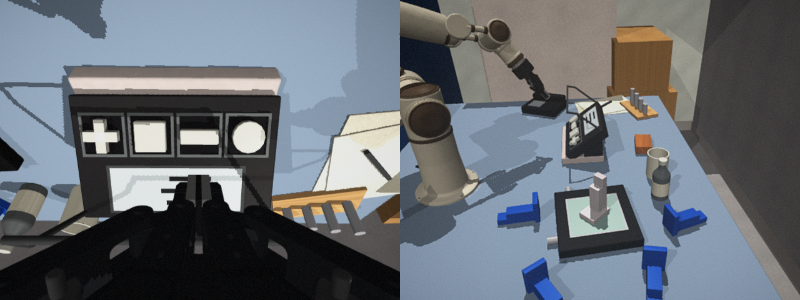

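All four keys are out, the block is standing on the glass, and the bystanders have not moved. I'm handing the job in.

```bash
python3 -c "
from workcell import *
print(hand_in(), read_time_s())"
```

```text
the job is handed in; nothing more can be done
the job is handed in; nothing more can be done
```

The block is standing on its foot in the middle of the glass, and the three keys were pressed in the order round, square, bar. I handed the job in at about 44 s; it reports no verdict.

- **Block:** I gripped it across the post, lifted it and turned it upright. It slipped about 13° in the grip during the turn. I saw that in the wrist depth picture, gripped harder, corrected the tool angle, and set it down in 1 mm steps to a contact force of about 9 N. After I let go, its front face was vertical within 0.003 rad and its foot's centre about 2 mm from the pane's centre. The last side picture still shows it standing there.
- **Keys:** Each was held for about 0.4 s, pressed about 10 mm by fingertip position. Peak push was 14 N on the round key, 8 N on the square key and 6 N on the bar key. The round key was pushed about 1 mm further than needed, onto its stop.
- **Last checks:** All four keys were level with their out position within about 1 mm. The cross key was never touched. The mug, bottle and case showed only image noise against the first picture, and the tool was about 16 cm clear of the keys.
- **Disagreement:** The first key positions, from the top camera, were about 2 mm off in the wrist camera; I used the wrist values for pressing.

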